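Load the sample bottles behind the tray's notched stop bar

TASK

Before loading, lift the tray's stop bar out of its notches, shift it along to the last pair of notches, away from the end wall, and drop it in, keeping it captive on the rails all the time. Then stand all the bottles on the printed rings, two to a row, filling each row completely before the next, starting at the end wall. Last, with all bottles in, bring the stop bar back along the rails and seat it in the notches just outside the last row that holds a bottle.

Things in the scene. Friction and masses are not known exactly. Their poses are not given: they have to be found in the camera images.
- tray: White plastic tray fixed to the bench, 140 mm (x) by 278 mm (y), z up. Origin: on the bench top, midway along the rails. Floor 6 mm thick, printed with six grey rings 52 mm across (3 rows of 2, rows 62 mm apart). A 50 mm high end wall closes the +y end (inner face y = +135 mm); -y end open. Side rails along y, 10 mm thick, inner faces at x = -60 and +60 mm, tops 50 mm above the bench, run to y = -135 mm
- stop: Loose aluminium stop bar across the tray, 154 mm (x) x 14 (y) x 30 mm (z), 0.14 to 0.22 kg; starts seated in notch pair 1. Origin: centre of the bar's underside. Black grip tab on its middle, 20 mm (x) x 24 mm (y), from 30 to 92 mm above the origin. Cheek plates at its ends hang outside the rails to 26 mm below the origin, 3 mm play: it clears the notches when 16 mm up and is captive until 42 mm up
- bottle1: Amber sample bottle with white screw cap, upright on the bench to the -y side of the tray; origin: centre of its underside, z up. Body 50 mm in diameter and 48 mm tall, sloping shoulder to 60 mm, cap 28 mm in diameter from 60 to 95 mm. 0.15 to 0.26 kg. All bottles are alike; four to six are present
- bottle2: Amber sample bottle with white screw cap, upright on the bench to the -y side of the tray; origin: centre of its underside, z up. Body 50 mm in diameter and 48 mm tall, sloping shoulder to 60 mm, cap 28 mm in diameter from 60 to 95 mm. 0.15 to 0.26 kg. All bottles are alike; four to six are present
- bottle3: Amber sample bottle with white screw cap, upright on the bench to the -y side of the tray; origin: centre of its underside, z up. Body 50 mm in diameter and 48 mm tall, sloping shoulder to 60 mm, cap 28 mm in diameter from 60 to 95 mm. 0.15 to 0.26 kg. All bottles are alike; four to six are present
- bottle4: Amber sample bottle with white screw cap, upright on the bench to the -y side of the tray; origin: centre of its underside, z up. Body 50 mm in diameter and 48 mm tall, sloping shoulder to 60 mm, cap 28 mm in diameter from 60 to 95 mm. 0.15 to 0.26 kg. All bottles are alike; four to six are present
- bottle5: Amber sample bottle with white screw cap, upright on the bench to the -y side of the tray; origin: centre of its underside, z up. Body 50 mm in diameter and 48 mm tall, sloping shoulder to 60 mm, cap 28 mm in diameter from 60 to 95 mm. 0.15 to 0.26 kg. All bottles are alike; four to six are present
- bottle6: Amber sample bottle with white screw cap, upright on the bench to the -y side of the tray; origin: centre of its underside, z up. Body 50 mm in diameter and 48 mm tall, sloping shoulder to 60 mm, cap 28 mm in diameter from 60 to 95 mm. 0.15 to 0.26 kg. All bottles are alike; four to six are present
- ring1a (a point): Centre of a printed ring on the tray floor, 6 mm above the bench, row 1 counted from the end wall, -x side
- ring1b (a point): Centre of a printed ring on the tray floor, 6 mm above the bench, row 1 counted from the end wall, +x side
- ring2a (a point): Centre of a printed ring on the tray floor, 6 mm above the bench, row 2 counted from the end wall, -x side
- ring2b (a point): Centre of a printed ring on the tray floor, 6 mm above the bench, row 2 counted from the end wall, +x side
- ring3a (a point): Centre of a printed ring on the tray floor, 6 mm above the bench, row 3 counted from the end wall, -x side
- ring3b (a point): Centre of a printed ring on the tray floor, 6 mm above the bench, row 3 counted from the end wall, +x side
- notch1 (a point): Where the stop bar's origin lies when it is seated in notch pair 1, counted from the end wall, 62 mm apart: open from above, mouths rounded, 19 mm wide (along y), 16 mm deep, bottom 34 mm above the bench; just outside row 1 of rings
- notch2 (a point): Where the stop bar's origin lies when it is seated in notch pair 2, counted from the end wall, 62 mm apart: open from above, mouths rounded, 19 mm wide (along y), 16 mm deep, bottom 34 mm above the bench; just outside row 2 of rings
- notch3 (a point): Where the stop bar's origin lies when it is seated in notch pair 3, counted from the end wall, 62 mm apart: open from above, mouths rounded, 19 mm wide (along y), 16 mm deep, bottom 34 mm above the bench; just outside row 3 of rings
- notch4 (a point): Where the stop bar's origin lies when it is seated in notch pair 4, counted from the end wall, 62 mm apart: open from above, mouths rounded, 19 mm wide (along y), 16 mm deep, bottom 34 mm above the bench (the last, outermost)
Not all that is in view belongs to the job. What is shaped like the bottle1 but blue or turquoise is not meant. Leave any red or yellow look-alike of the bottle3 alone.

How it is judged:
On the way, in this order (a step that is already met when the one before it is completed fails the run):
1. the stop bar is seated in the last notches, with no bottle in the tray yet (distance between stop and notch4 below 0.008 m and z of stop in the frame of tray below 0.037 m and angle between stop's own z axis and vertical below 0.12 rad and y of each of bottle1, bottle2, bottle3, bottle4, bottle5, bottle6 in the frame of tray below -0.13 m), for 0.2 s.
2. all bottles stand on the rings in rows filled from the end wall, the stop bar still in the last notches (distance between stop and notch4 below 0.008 m and z of stop in the frame of tray below 0.037 m and angle between stop's own z axis and vertical below 0.12 rad and ((angle between each of bottle1, bottle2, bottle3, bottle4, bottle5, bottle6's own z axis and vertical below 0.1 rad and z of each of bottle1, bottle2, bottle3, bottle4, bottle5, bottle6 in the frame of tray below 0.012 m and horizontal distance between any of bottle1, bottle2, bottle3, bottle4, bottle5, bottle6 and ring1a below 0.012 m and horizontal distance between any of bottle1, bottle2, bottle3, bottle4, bottle5, bottle6 and ring1b below 0.012 m and (horizontal distance between any of bottle1, bottle2, bottle3, bottle4, bottle5, bottle6 and ring2a below 0.012 m or horizontal distance between any of bottle1, bottle2, bottle3, bottle4, bottle5, bottle6 and ring2b below 0.012 m) and (horizontal distance between bottle1 and ring1a below 0.012 m or horizontal distance between bottle1 and ring1b below 0.012 m or horizontal distance between bottle1 and ring2a below 0.012 m or horizontal distance between bottle1 and ring2b below 0.012 m) and (horizontal distance between bottle2 and ring1a below 0.012 m or horizontal distance between bottle2 and ring1b below 0.012 m or horizontal distance between bottle2 and ring2a below 0.012 m or horizontal distance between bottle2 and ring2b below 0.012 m) and (horizontal distance between bottle3 and ring1a below 0.012 m or horizontal distance between bottle3 and ring1b below 0.012 m or horizontal distance between bottle3 and ring2a below 0.012 m or horizontal distance between bottle3 and ring2b below 0.012 m) and (horizontal distance between bottle4 and ring1a below 0.012 m or horizontal distance between bottle4 and ring1b below 0.012 m or horizontal distance between bottle4 and ring2a below 0.012 m or horizontal distance between bottle4 and ring2b below 0.012 m) and (horizontal distance between bottle5 and ring1a below 0.012 m or horizontal distance between bottle5 and ring1b below 0.012 m or horizontal distance between bottle5 and ring2a below 0.012 m or horizontal distance between bottle5 and ring2b below 0.012 m) and (horizontal distance between bottle6 and ring1a below 0.012 m or horizontal distance between bottle6 and ring1b below 0.012 m or horizontal distance between bottle6 and ring2a below 0.012 m or horizontal distance between bottle6 and ring2b below 0.012 m)) or (angle between each of bottle1, bottle2, bottle3, bottle4, bottle5, bottle6's own z axis and vertical below 0.1 rad and z of each of bottle1, bottle2, bottle3, bottle4, bottle5, bottle6 in the frame of tray below 0.012 m and horizontal distance between any of bottle1, bottle2, bottle3, bottle4, bottle5, bottle6 and ring1a below 0.012 m and horizontal distance between any of bottle1, bottle2, bottle3, bottle4, bottle5, bottle6 and ring1b below 0.012 m and horizontal distance between any of bottle1, bottle2, bottle3, bottle4, bottle5, bottle6 and ring2a below 0.012 m and horizontal distance between any of bottle1, bottle2, bottle3, bottle4, bottle5, bottle6 and ring2b below 0.012 m and (horizontal distance between any of bottle1, bottle2, bottle3, bottle4, bottle5, bottle6 and ring3a below 0.012 m or horizontal distance between any of bottle1, bottle2, bottle3, bottle4, bottle5, bottle6 and ring3b below 0.012 m) and (horizontal distance between bottle1 and ring1a below 0.012 m or horizontal distance between bottle1 and ring1b below 0.012 m or horizontal distance between bottle1 and ring2a below 0.012 m or horizontal distance between bottle1 and ring2b below 0.012 m or horizontal distance between bottle1 and ring3a below 0.012 m or horizontal distance between bottle1 and ring3b below 0.012 m) and (horizontal distance between bottle2 and ring1a below 0.012 m or horizontal distance between bottle2 and ring1b below 0.012 m or horizontal distance between bottle2 and ring2a below 0.012 m or horizontal distance between bottle2 and ring2b below 0.012 m or horizontal distance between bottle2 and ring3a below 0.012 m or horizontal distance between bottle2 and ring3b below 0.012 m) and (horizontal distance between bottle3 and ring1a below 0.012 m or horizontal distance between bottle3 and ring1b below 0.012 m or horizontal distance between bottle3 and ring2a below 0.012 m or horizontal distance between bottle3 and ring2b below 0.012 m or horizontal distance between bottle3 and ring3a below 0.012 m or horizontal distance between bottle3 and ring3b below 0.012 m) and (horizontal distance between bottle4 and ring1a below 0.012 m or horizontal distance between bottle4 and ring1b below 0.012 m or horizontal distance between bottle4 and ring2a below 0.012 m or horizontal distance between bottle4 and ring2b below 0.012 m or horizontal distance between bottle4 and ring3a below 0.012 m or horizontal distance between bottle4 and ring3b below 0.012 m) and (horizontal distance between bottle5 and ring1a below 0.012 m or horizontal distance between bottle5 and ring1b below 0.012 m or horizontal distance between bottle5 and ring2a below 0.012 m or horizontal distance between bottle5 and ring2b below 0.012 m or horizontal distance between bottle5 and ring3a below 0.012 m or horizontal distance between bottle5 and ring3b below 0.012 m) and (horizontal distance between bottle6 and ring1a below 0.012 m or horizontal distance between bottle6 and ring1b below 0.012 m or horizontal distance between bottle6 and ring2a below 0.012 m or horizontal distance between bottle6 and ring2b below 0.012 m or horizontal distance between bottle6 and ring3a below 0.012 m or horizontal distance between bottle6 and ring3b below 0.012 m)))), for 0.2 s.
At the end, for the whole second after the job is handed in: Every bottle stands upright on the tray floor within 12 mm of a ring of its own, rows filled from the end wall with no ring left empty before the last used row, and the stop bar sits fully down in the notches just outside the last used row; all at rest and released (linear speed of each of bottle1, bottle2, bottle3, bottle4, bottle5, bottle6, stop below 0.02 m/s and (((distance between stop and notch2 below 0.008 m and z of stop in the frame of tray below 0.037 m and angle between stop's own z axis and vertical below 0.12 rad) and angle between each of bottle1, bottle2, bottle3, bottle4, bottle5, bottle6's own z axis and vertical below 0.1 rad and z of each of bottle1, bottle2, bottle3, bottle4, bottle5, bottle6 in the frame of tray below 0.012 m and horizontal distance between any of bottle1, bottle2, bottle3, bottle4, bottle5, bottle6 and ring1a below 0.012 m and horizontal distance between any of bottle1, bottle2, bottle3, bottle4, bottle5, bottle6 and ring1b below 0.012 m and (horizontal distance between any of bottle1, bottle2, bottle3, bottle4, bottle5, bottle6 and ring2a below 0.012 m or horizontal distance between any of bottle1, bottle2, bottle3, bottle4, bottle5, bottle6 and ring2b below 0.012 m) and (horizontal distance between bottle1 and ring1a below 0.012 m or horizontal distance between bottle1 and ring1b below 0.012 m or horizontal distance between bottle1 and ring2a below 0.012 m or horizontal distance between bottle1 and ring2b below 0.012 m) and (horizontal distance between bottle2 and ring1a below 0.012 m or horizontal distance between bottle2 and ring1b below 0.012 m or horizontal distance between bottle2 and ring2a below 0.012 m or horizontal distance between bottle2 and ring2b below 0.012 m) and (horizontal distance between bottle3 and ring1a below 0.012 m or horizontal distance between bottle3 and ring1b below 0.012 m or horizontal distance between bottle3 and ring2a below 0.012 m or horizontal distance between bottle3 and ring2b below 0.012 m) and (horizontal distance between bottle4 and ring1a below 0.012 m or horizontal distance between bottle4 and ring1b below 0.012 m or horizontal distance between bottle4 and ring2a below 0.012 m or horizontal distance between bottle4 and ring2b below 0.012 m) and (horizontal distance between bottle5 and ring1a below 0.012 m or horizontal distance between bottle5 and ring1b below 0.012 m or horizontal distance between bottle5 and ring2a below 0.012 m or horizontal distance between bottle5 and ring2b below 0.012 m) and (horizontal distance between bottle6 and ring1a below 0.012 m or horizontal distance between bottle6 and ring1b below 0.012 m or horizontal distance between bottle6 and ring2a below 0.012 m or horizontal distance between bottle6 and ring2b below 0.012 m)) or ((distance between stop and notch3 below 0.008 m and z of stop in the frame of tray below 0.037 m and angle between stop's own z axis and vertical below 0.12 rad) and angle between each of bottle1, bottle2, bottle3, bottle4, bottle5, bottle6's own z axis and vertical below 0.1 rad and z of each of bottle1, bottle2, bottle3, bottle4, bottle5, bottle6 in the frame of tray below 0.012 m and horizontal distance between any of bottle1, bottle2, bottle3, bottle4, bottle5, bottle6 and ring1a below 0.012 m and horizontal distance between any of bottle1, bottle2, bottle3, bottle4, bottle5, bottle6 and ring1b below 0.012 m and horizontal distance between any of bottle1, bottle2, bottle3, bottle4, bottle5, bottle6 and ring2a below 0.012 m and horizontal distance between any of bottle1, bottle2, bottle3, bottle4, bottle5, bottle6 and ring2b below 0.012 m and (horizontal distance between any of bottle1, bottle2, bottle3, bottle4, bottle5, bottle6 and ring3a below 0.012 m or horizontal distance between any of bottle1, bottle2, bottle3, bottle4, bottle5, bottle6 and ring3b below 0.012 m) and (horizontal distance between bottle1 and ring1a below 0.012 m or horizontal distance between bottle1 and ring1b below 0.012 m or horizontal distance between bottle1 and ring2a below 0.012 m or horizontal distance between bottle1 and ring2b below 0.012 m or horizontal distance between bottle1 and ring3a below 0.012 m or horizontal distance between bottle1 and ring3b below 0.012 m) and (horizontal distance between bottle2 and ring1a below 0.012 m or horizontal distance between bottle2 and ring1b below 0.012 m or horizontal distance between bottle2 and ring2a below 0.012 m or horizontal distance between bottle2 and ring2b below 0.012 m or horizontal distance between bottle2 and ring3a below 0.012 m or horizontal distance between bottle2 and ring3b below 0.012 m) and (horizontal distance between bottle3 and ring1a below 0.012 m or horizontal distance between bottle3 and ring1b below 0.012 m or horizontal distance between bottle3 and ring2a below 0.012 m or horizontal distance between bottle3 and ring2b below 0.012 m or horizontal distance between bottle3 and ring3a below 0.012 m or horizontal distance between bottle3 and ring3b below 0.012 m) and (horizontal distance between bottle4 and ring1a below 0.012 m or horizontal distance between bottle4 and ring1b below 0.012 m or horizontal distance between bottle4 and ring2a below 0.012 m or horizontal distance between bottle4 and ring2b below 0.012 m or horizontal distance between bottle4 and ring3a below 0.012 m or horizontal distance between bottle4 and ring3b below 0.012 m) and (horizontal distance between bottle5 and ring1a below 0.012 m or horizontal distance between bottle5 and ring1b below 0.012 m or horizontal distance between bottle5 and ring2a below 0.012 m or horizontal distance between bottle5 and ring2b below 0.012 m or horizontal distance between bottle5 and ring3a below 0.012 m or horizontal distance between bottle5 and ring3b below 0.012 m) and (horizontal distance between bottle6 and ring1a below 0.012 m or horizontal distance between bottle6 and ring1b below 0.012 m or horizontal distance between bottle6 and ring2a below 0.012 m or horizontal distance between bottle6 and ring2b below 0.012 m or horizontal distance between bottle6 and ring3a below 0.012 m or horizontal distance between bottle6 and ring3b below 0.012 m)))); the robot touches nothing.
It fails at once if the stop bar is lifted off the rails (more than 42 mm above its seat, or clear of the tray's ends) (z of stop in the frame of tray above 0.076 m or y of stop in the frame of tray below -0.15 m).
Of bottle1, bottle2, bottle3, bottle4, bottle5, bottle6 only 4 to 6 are there at a start; the rules pass over those that are not, and their reading is None.
At some moment in a run one of bottle1, bottle2, bottle3, bottle4, bottle5, bottle6 may be knocked a few centimetres aside while the robot is not near it.
It also fails if it takes over 210 s, if anything falls off the work surface, if the arm or the gripper's body presses on something with over 40 N, if the wrist force passes 120 N, or if a joint passes its speed limit or range.

ROBOT

A 6-joint arm with a two-finger parallel gripper is mounted at the origin on the work surface. World frame = base frame: x ahead of the robot, y to its left, z up, the work surface at z = 0. Lengths are in m, angles in rad, forces in N, time in s.
With the tool pointing down it reaches from about 0.35 to 0.975 m from the base axis. Payload 4.9 kg.
Tool frame: the origin (TCP) lies midway between the tips of the shut fingers; the grasp point (between the pads) lies 19 mm behind it; z points along the fingers, y is the direction in which the jaws open and shut (so a half turn about z gives the same grasp; the last joint's range is limited). The gripper opens to 85 mm and grips with 20 to 120 N. Pads are 22 mm wide; open, the fingers measure 114 mm over their backs; the gripper's body (76 mm by 85 mm) begins 54 mm behind the grasp point. The pads swing forward as they close: fully open they stand 13 mm farther back than shut.
Start: joints at [1.203, 0.053, 1.613, -0, 1.476, -0.119], TCP at [0.154, 0.606, 0.231] pointing down, gripper open.
Joint ranges: [-3.01, 3.01], [-1.01, 2.22], [0.06, 2.58], [-1.02, 4.17], [0.09, 2.62], [-3.14, 3.14]. Speed limits (rad/s): [2.57, 2.57, 3.14, 3.14, 3.14, 3.14].

INTERFACE

Orientations are given as a unit quaternion [w, x, y, z].
In Python, from plant import state, grab_frame, camera_params, job_done, boxes_of gives the robot as it stands.
- The arm moves only by the tool step_arm, never from a script. Its argument "steps" is a list of rows, each a list of 4 numbers: the shift along the tool's x, y, z in mm, then the turn about the tool's z in degrees. A call has 1 to 8 rows; each row shifts and turns the pose as measured when the row begins, along the tool's axes as they then stand; what a row does not reach is not made up. A row lasts 1/10 s, in which the tool goes at most 50 mm and 8.59 degrees, less where a joint would pass 70% of its speed; a pose out of reach is approached as far as the arm can. A call is refused whole if a number of a shift passes 50 or a number of a turn 8.59, either way. A call with a gripper value outside its range is refused whole. "claw" is the opening in per cent of the stroke, from 0 (shut) to 100 (fully open), set as the call begins (left out, the last holds). The fingers move at their own pace and stop on an object; the grip force is fixed at half the most. Time passes only in rows, so rows that do not move let the fingers close. It gives the time, the measured TCP pose, the force and the opening at its end, in the units of the state.
- state(): the state, without advancing time (a new reading comes with each control period).
- grab_frame(name): name is "side" or "top"; returns (picture, depth): 420x560x3 uint8, red, green, blue; 420x560 float32, m along the optical axis (not along the pixel's ray), 0 where there is no reading.
- camera_params(name): a dict with "mtx" (3x3 intrinsics, pixels), "k1" (the pictures are not rectified: a ray, as slopes to the right and down, at radius r is drawn at 1 + k1 r^2 times it, then the intrinsics apply), "extrinsics" (4x4, takes a point from camera to world coordinates). Camera axes: x right, y down, z forward; pixel columns grow to the right and rows downward; lengths in m; the calibration is good to about 2 mm. A picture is of the moment at which its call begins. camera_params takes no time and is no camera call.
- job_done(): hands the job in, once; it reports no verdict.
Trained networks look in the newest picture that a camera, given by its name, has taken for a name from the list of things; names that differ only in an ending like _2 or _b are one class to them, and where a whole thing is asked for, a point or a joint stands for the part that bears it (a point fixed in the world has none). Each returns a list of dicts, best first, with "p" (0 to 1); they miss things now and then, are a little off and sometimes report something else, mostly with a low value. They report only what shows in the picture. A call takes as long as a camera call. They do not tell look-alikes from the thing itself.
- boxes_of(camera, label): "box" ([left, top, width, height] in pixels, round what is visible of it).
The state is a dict: "time": time; "joint_pos": joint angles; "joint_vel": joint speeds; "joint_efforts": joint torques, N m; "tool_pos": TCP position; "tool_rot": TCP orientation; "contact_force": force on the tool from outside, world axes, zero at the start; "ft_torque": the same for the moment, N m; "gripper_width": opening from 0.0 (shut) to 1.0 (fully open).
Only numpy, scipy, OpenCV 4.12 (cv2) and the standard library are available. Lean on these libraries where they do the work, as an engineer would, in place of code of your own. Each camera call takes 0.05 s, during which the arm holds its last target. There are 200 camera calls.

## Working session

There is one attempt and no reset: what is moved stays moved. The work goes in short steps, Python scripts to look and compute and a tool call to move; the robot and the scene stay as the last step left them, time stands still between calls to the robot, and variables do not carry over. Pictures are saved under pics/ and viewed, about 12 in all and at most 16, crops included, and the job is handed in when it is done.

Besides the shell and the picture viewer there is one more tool, called after ">>>" as name(argument=value, ...), one argument or row to a line, values as JSON. step_arm: Moves the arm, as the interface text tells. Its arguments: {"type":"object","properties":{"steps":{"type":"array"},"claw":{"type":"number"}},"required":["steps"]}

```bash
mkdir -p pics; cat > h.py <<'E'
import numpy as np, cv2
from plant import state, grab_frame, camera_params, job_done, boxes_of
def cloud(name):
    im,d=grab_frame(name); P=camera_params(name); K=np.array(P['mtx']);k1=P['k1'];E=np.array(P['extrinsics'])
    v,u=np.mgrid[0:d.shape[0],0:d.shape[1]]
    x=(u-K[0,2])/K[0,0]; y=(v-K[1,2])/K[1,1]
    p=cv2.undistortPoints(np.stack([u,v],-1).reshape(-1,1,2).astype(np.float32),K,np.array([k1,0,0,0.])).reshape(d.shape+(2,))
    c=np.dstack([p*d[...,None],d]); w=c@E[:3,:3].T+E[:3,3]
    w[d==0]=np.nan
    return im,w
E
python3 - <<'E'
from h import *
for n in('side','top'):
    im,w=cloud(n); cv2.imwrite(f'pics/{n}0.png',im[:,:,::-1]); np.save(n+'.npy',w)
    for l in('bottle1','stop','tray'):
        for b in boxes_of(n,l):
            x,y,ww,h=[int(t) for t in b['box']]; c=w[y+h//2,x+ww//2]
            print(n,l,np.round(b['p'],2),x,y,ww,h,np.round(c,3))
s=state();print(s)
print(camera_params('top')['extrinsics'],camera_params('side')['extrinsics'])
E
```

```text
side bottle1 0.95 262 315 27 39 [ 0.43  -0.36   0.067]
side bottle1 0.86 236 230 23 39 [ 0.432 -0.147  0.068]
side bottle1 0.84 289 215 26 36 [ 0.565 -0.131  0.055]
side bottle1 0.7 264 274 25 36 [ 0.462 -0.266  0.062]
side bottle1 0.69 337 237 26 35 [ 0.648 -0.217  0.054]
side bottle1 0.68 222 268 24 40 [ 0.379 -0.238  0.072]
side bottle1 0.62 311 258 21 37 [ 0.564 -0.259  0.065]
side bottle1 0.58 279 362 20 38 [ 0.428 -0.458  0.06 ]
side stop 0.72 220 111 57 37 [0.538 0.236 0.067]
side tray 0.84 215 111 79 94 [0.54  0.188 0.003]
top bottle1 0.91 323 266 16 22 [ 0.38  -0.215  0.091]
top bottle1 0.89 275 198 20 19 [ 0.559 -0.111  0.092]
top bottle1 0.87 367 247 22 17 [ 0.43  -0.338  0.076]
top bottle1 0.83 287 246 18 22 [ 0.432 -0.132  0.092]
top bottle1 0.81 325 194 23 19 [ 0.564 -0.24   0.093]
top bottle1 0.68 330 233 19 22 [ 0.463 -0.244  0.069]
top bottle1 0.68 402 244 31 20 [ 0.428 -0.434  0.084]
top bottle1 0.66 313 164 16 22 [ 0.648 -0.211  0.064]
top stop 0.93 136 193 23 63 [0.526 0.233 0.104]
top stop 0.56 366 244 23 21 [ 0.433 -0.336  0.076]
top tray 0.7 120 198 111 56 [0.5
[... 485 characters left out ...]
73247e-05,  1.24063361e-01,  9.92274283e-01, -1.66141797e-04]), 'contact_force': array([ 0.84469246,  0.46966087, -0.15237365]), 'ft_torque': array([-0.0487037 , -0.04986325,  0.00072915]), 'gripper_width': 0.9976647010202303}
[[-0.0387759  -0.97726298  0.20845501  0.3111915 ]
 [-0.99924503  0.03842562 -0.00573116 -0.06313444]
 [-0.00240916 -0.20851987 -0.97801516  1.13375932]
 [ 0.          0.          0.          1.        ]] [[ 9.55966902e-01 -2.23117128e-01  1.90646346e-01  2.86206025e-01]
 [-2.93473646e-01 -7.28349176e-01  6.19177436e-01 -8.20065334e-01]
 [ 7.08018131e-04 -6.47862814e-01 -7.61756702e-01  1.01341910e+00]
 [ 0.00000000e+00  0.00000000e+00  0.00000000e+00  1.00000000e+00]]
```

View pics/top0.png

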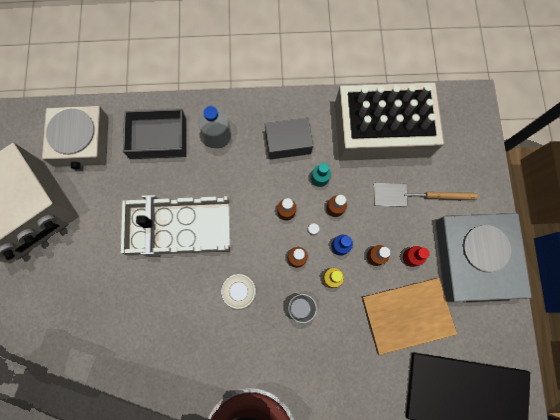

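View pics/side0.png

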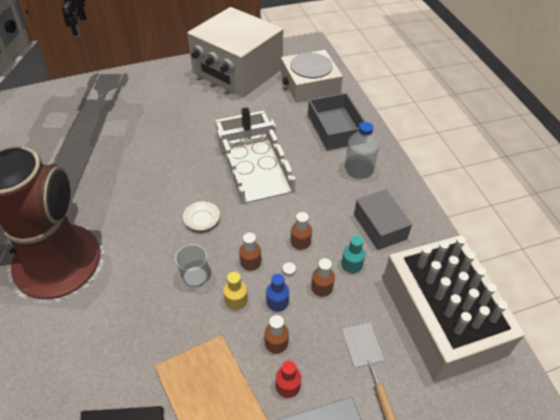

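The top view shows four amber bottles with white caps, at about px (287,208), (337,205), (298,256) and (380,254). Red, yellow, blue and turquoise look-alikes stand among them. The tray's end wall is on the left (+y), and the stop tab is at (145,222).

```bash
cat >> h.py <<'E'
def caps(im,w,near=None):
    """cap-top centre of white-capped bottles"""
    m=((w[...,2]>0.088)&(w[...,2]<0.102)&(w[...,0]>.33)&(w[...,0]<.72)&(w[...,1]<0.36)&(im.min(-1)>110)&(im.max(-1).astype(int)-im.min(-1)<40)).astype(np.uint8)
    n,l,st,_=cv2.connectedComponentsWithStats(m)
    return [(np.round(np.r_[(np.nanmin(w[l==i],0)+np.nanmax(w[l==i],0))/2,np.nanmean(w[l==i],0)],4),int(st[i,4])) for i in range(1,n) if st[i,4]>8]
E
python3 - <<'E'
from h import *
for n in('top','side'):
    im=cv2.imread(f'pics/{n}0.png')[:,:,::-1]; w=np.load(n+'.npy')
    print(n); [print(c) for c in caps(im,w)]
    roi=(w[...,0]>.42)&(w[...,0]<.66)&(w[...,1]>0.0)&(w[...,1]<.37)
    for lo,hi in((.044,.055),(.003,.055)):
        m=roi&(w[...,2]>lo)&(w[...,2]<hi)&(im.min(-1)>120)
        r=cv2.minAreaRect(w[m][:,:2].astype(np.float32)*1000); print(lo,m.sum(),r)
    m=roi&(w[...,2]>.07)&(w[...,2]<.135)&(im.max(-1)<90)
    print('tab',np.round(w[m].min(0),4),np.round(w[m].max(0),4),m.sum())
    m&=w[...,2]>.118; print('tabtop',np.round(w[m].min(0),4),np.round(w[m].max(0),4),m.sum(), cv2.minAreaRect(w[m][:,:2].astype(np.float32)*1000))
    m=roi&(w[...,2]>.058)&(w[...,2]<.07); print('bar',cv2.minAreaRect(w[m][:,:2].astype(np.float32)*1000))
E
```

```text
top
(array([ 0.7143, -0.4029,  0.0962,  0.7145, -0.4013,  0.0982]), 397)
(array([ 0.5731, -0.2509,  0.0932,  0.5724, -0.2506,  0.0934]), 88)
(array([ 0.5691, -0.1164,  0.0932,  0.5688, -0.1162,  0.0935]), 91)
(array([ 0.4354, -0.3498,  0.094 ,  0.4358, -0.3499,  0.0938]), 91)
(array([ 0.4388, -0.1375,  0.0933,  0.4396, -0.1384,  0.0938]), 91)
0.044 722 ((538.5130004882812, 179.4414825439453), (146.8151092529297, 276.4472351074219), 0.2695102393627167)
0.003 3503 ((541.0169677734375, 186.08447265625), (363.4013366699219, 233.17904663085938), 89.66744232177734)
tab [0.5249 0.2301 0.0705] [0.5439 0.2551 0.1263] 149
tabtop [0.5256 0.2307 0.1186] [0.5438 0.2549 0.1263] 78 ((534.0884399414062, 242.64552307128906), (23.9207706451416, 18.108869552612305), 85.19518280029297)
bar ((535.603271484375, 242.7689971923828), (155.51321411132812, 33.9913444519043), 0.2506542503833771)
side
(array([ 0.5684, -0.1146,  0.0931,  0.5678, -0.1163,  0.0932]), 104)
(array([ 0.439 , -0.1367,  0.0934,  0.4389, -0.1381,  0.0936]), 110)
(array([ 0.714 , -0.4004,  0.0957,  0.7138, -0.4083,  0.0988]), 662)
(array([ 0.5724, -0.249 ,  0.0936,  0.5719, -0.2494,  0.0947]), 132)
(array([ 0.4355, -0.3485,  0.0935,  0.4354, -0.3489,  0.094 ]), 157)
0.044 528 ((536.6405029296875, 180.31800842285156), (149.67018127441406, 286.0836486816406), 1.5773690938949585)
0.003 3078 ((541.1242065429688, 183.06402587890625), (366.552734375, 239.36294555664062), 89.00553894042969)
tab [0.5263 0.2305 0.0703] [0.5429 0.2572 0.1285] 149
tabtop [0.527  0.2308 0.1183] [0.5425 0.2537 0.1285] 44 ((534.7372436523438, 242.2534942626953), (22.748680114746094, 15.579183578491211), 89.04692077636719)
bar ((535.4835205078125, 243.04885864257812), (152.0172119140625, 32.87200164794922), 2.256831169128418)
```

```bash
python3 - <<'E'
from h import *
for n in('top','side'):
    im=cv2.imread(f'pics/{n}0.png'); w=np.load(n+'.npy'); g=im.min(-1)
    fl=(abs(w[...,0]-.537)<.056)&(w[...,1]>.045)&(w[...,1]<.31)&(w[...,2]<.014)
    med=np.median(g[fl]); print(n,med)
    m=(fl&(g<med-22)).astype(np.uint8)
    nn,l,st,_=cv2.connectedComponentsWithStats(m,connectivity=8)
    for i in range(1,nn):
        if st[i,4]>20:
            p=w[l==i][:,:2]; A=np.c_[2*p,np.ones(len(p))]; s=np.linalg.lstsq(A,(p**2).sum(1),rcond=None)[0]
            print(st[i],np.round(s[:2],4),'r',round(float(np.sqrt(s[2]+s[:2]@s[:2])),4))
    # rail top outer edges / yaw
    rt=(w[...,2]>.044)&(w[...,2]<.055)&(w[...,1]>.05)&(w[...,1]<.30)
    for s in(-1,1):
        q=w[rt&(abs(w[...,0]-.537-s*.065)<.012)]; f=np.polyfit(q[:,1]-.18,q[:,0],1); print('rail',s,f,len(q))
    q=w[(w[...,2]>.044)&(w[...,2]<.055)&(abs(w[...,0]-.537)<.05)&(w[...,1]>.29)&(w[...,1]<.34)]; print('wall y',q[:,1].min(),q[:,1].max(),np.polyfit(q[:,0]-.537,q[:,1],1))
im=cv2.imread('pics/top0.png')[180:270,105:245]; cv2.imwrite('pics/t1.png',cv2.resize(im,None,fx=5,fy=5,interpolation=cv2.INTER_CUBIC))
E
```

```text
top 214.0
[154 205  73  43 512] [0.5406 0.1625] r 0.0678
[128 208  18  41 257] [0.5419 0.2928] r 0.0358
[176 229  20  18  94] [0.5046 0.1561] r 0.0242
rail -1 [-0.00227801  0.47031112] 278
rail 1 [0.0015909  0.60047638] 268
wall y 0.3065669352598477 0.31755483437341997 [0.00907395 0.31216   ]
side 226.0
[228 134  44  26 444] [0.5407 0.2314] r 0.0396
[257 155  22  15  98] [0.5679 0.1592] r 0.025
[235 161  20  14  73] [0.5055 0.1599] r 0.0244
rail -1 [0.01031477 0.47074695] 208
rail 1 [0.00129628 0.59963147] 203
wall y 0.3048178188028199 0.3223150221056783 [0.0108403  0.31392353]
```

View pics/t1.png

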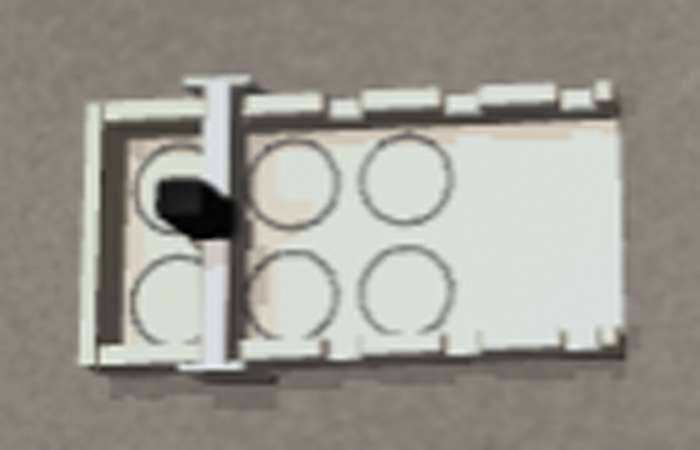

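Tray yaw is about 0, its axis is at x≈0.5355, and the bar is at y≈0.2427. I'll turn the jaws onto world x first.

>>> step_arm(
  steps=[
    [0,0,0,8.5],
    [0,0,0,8.5],
    [0,0,0,8.5],
    [0,0,0,8.5],
    [0,0,0,8.5],
    [0,0,0,8.5],
    [0,0,0,8.5],
    [0,0,0,8.5],
  ],
  claw=55,
)

```text
time: 1.2
tool_pos: [0.1538, 0.6056, 0.2311]
tool_rot: [0.0, 0.664, 0.747, -0.0]
contact_force: [-0.3, 0.2, -0.3]
gripper_width: 0.546
```

>>> step_arm(
  steps=[
    [0,0,0,6.7],
    [-40,42,0,0],
    [-45,48,0,0],
    [-48,50,0,0],
    [-48,50,0,0],
    [-48,50,0,0],
    [-48,50,0,0],
    [-45,48,0,0],
  ],
)

```text
time: 2.0
tool_pos: [0.408, 0.3622, 0.2315]
tool_rot: [-0.001, 0.705, 0.709, 0.002]
contact_force: [0.3, 0.7, -0.4]
gripper_width: 0.553
```

>>> step_arm(
  steps=[
    [-30,32,0,0.3],
    [-30,32,0,0],
    [-30,32,20,0],
    [-20,20,20,0],
    [-10,10,20,0],
    [0,0,0,0],
  ],
)

```text
time: 2.6
tool_pos: [0.544, 0.2319, 0.1725]
tool_rot: [0.001, 0.71, 0.704, 0.005]
contact_force: [-0.5, -0.3, -1.2]
gripper_width: 0.548
```

>>> step_arm(
  steps=[
    [11,-8.5,0,-0.5],
    [0,0,0,0],
    [0,0,30,0],
    [0,0,30,0],
    [0,0,20,0],
    [0,0,0,0],
  ],
)

```text
time: 3.2
tool_pos: [0.5362, 0.2518, 0.0993]
tool_rot: [0.004, 0.704, 0.71, 0.011]
contact_force: [0.1, 0.0, -0.7]
gripper_width: 0.553
```

>>> step_arm(
  steps=[
    [-4,0,0,0.5],
    [0,0,0,0],
    [0,0,0,0],
  ],
)

```text
time: 3.5
tool_pos: [0.5375, 0.2502, 0.1044]
tool_rot: [0.005, 0.706, 0.708, 0.014]
contact_force: [0.5, -0.2, -0.0]
gripper_width: 0.548
```

>>> step_arm(
  steps=[
    [-7.5,-2,0,0],
    [0,0,8,0],
    [0,0,8,0],
    [0,0,0,0],
  ],
)

```text
time: 3.9
tool_pos: [0.5376, 0.2425, 0.0903]
tool_rot: [0.006, 0.706, 0.708, 0.017]
contact_force: [-0.6, -0.8, 0.1]
gripper_width: 0.553
```

>>> step_arm(
  steps=[
    [0,-1,0,0],
    [0,0,0,0],
    [0,0,0,0],
    [0,0,0,0],
    [0,0,0,0],
  ],
  claw=0,
)

```text
time: 4.4
tool_pos: [0.5355, 0.2424, 0.0905]
tool_rot: [0.005, 0.706, 0.708, 0.015]
contact_force: [-0.5, -0.4, -0.4]
gripper_width: 0.223
```

>>> step_arm(
  steps=[
    [0,0,-9,0],
    [0,0,-9,0],
    [0,0,-6,0],
    [0,0,0,0],
  ],
)

```text
time: 4.8
tool_pos: [0.5345, 0.242, 0.1155]
tool_rot: [0.005, 0.706, 0.708, 0.015]
contact_force: [-0.7, 0.1, -1.9]
gripper_width: 0.222
```

>>> step_arm(
  steps=[
    [-15,0,0,0],
    [-20,0,0,0],
    [-20,0,0,0],
    [-15,0,0,0],
    [-5,0,0,0],
    [0,0,0,0],
  ],
)

```text
time: 5.4
tool_pos: [0.534, 0.1613, 0.1139]
tool_rot: [0.005, 0.706, 0.708, 0.014]
contact_force: [0.5, 0.3, -1.2]
gripper_width: 0.227
```

>>> step_arm(
  steps=[
    [-15,0,-0.5,0],
    [-20,1,-0.5,0],
    [-25,0,0,0],
    [-20,0,0,0],
    [-15,0,0,0],
    [-5,0,0,0],
    [0,0,0,0],
  ],
)

```text
time: 6.1
tool_pos: [0.5353, 0.0566, 0.1138]
tool_rot: [0.005, 0.705, 0.709, 0.014]
contact_force: [0.3, -0.6, -2.3]
gripper_width: 0.225
```

Now at notch 4. Lower it gently.

>>> step_arm(
  steps=[
    [0,0,8,0],
    [0,0,8,0],
    [0,0,6,0],
    [0,0,1,0],
    [0,0,0,0],
  ],
)

```text
time: 6.6
tool_pos: [0.5368, 0.0586, 0.0904]
tool_rot: [0.006, 0.703, 0.711, 0.014]
contact_force: [-1.8, -1.4, 1.3]
gripper_width: 0.228
```

>>> step_arm(
  steps=[
    [0,0,0,0],
    [0,0,0,0],
    [0,0,0,0],
  ],
  claw=55,
)

```text
time: 6.9
tool_pos: [0.5373, 0.0595, 0.0904]
tool_rot: [0.006, 0.703, 0.711, 0.015]
contact_force: [0.3, -0.3, -0.9]
gripper_width: 0.549
```

>>> step_arm(
  steps=[
    [0,0,-20,0],
    [0,0,-30,0],
    [0,0,-30,0],
    [0,0,-30,0],
    [-20,0,-20,0],
    [-25,0,-10,0],
    [-25,0,0,0],
    [-25,0,0,0],
  ],
)

```text
time: 7.7
tool_pos: [0.5339, -0.0368, 0.2345]
tool_rot: [0.006, 0.701, 0.713, 0.016]
contact_force: [1.0, 0.1, -0.4]
gripper_width: 0.548
```

```bash
python3 - <<'E'
from h import *
print(state()['tool_pos'],state()['tool_rot'])
for n in('top','side'):
    im,w=cloud(n); cv2.imwrite(f'pics/{n}2.png',im[:,:,::-1]); np.save(n+'2.npy',w)
    print(n); [print(c) for c in caps(im,w)]
    roi=(w[...,0]>.44)&(w[...,0]<.64)&(w[...,1]>0.0)&(w[...,1]<.35)
    m=roi&(w[...,2]>.118)&(w[...,2]<.135)&(im.max(-1)<90); print('tabtop',np.round((w[m].min(0)+w[m].max(0))/2,4),m.sum(),w[m][:,2].max())
    m=roi&(w[...,2]>.058)&(w[...,2]<.07)&(abs(w[...,0]-.535)>.02); print('bar',cv2.minAreaRect(w[m][:,:2].astype(np.float32)*1000), np.median(w[m][:,2]))
a=[cv2.resize(cv2.imread('pics/top2.png')[180:270,105:245],None,fx=4,fy=4,interpolation=2),cv2.resize(cv2.imread('pics/side2.png')[95:205,200:340],None,fx=4,fy=4,interpolation=2)]
cv2.imwrite('pics/c2.png',cv2.resize(np.vstack(a),None,fx=.74,fy=.74))
E
```

```text
[ 0.533878   -0.03675722  0.23448754] [0.00613433 0.70064792 0.7133116  0.01553773]
top
(array([ 0.7141, -0.4011,  0.0961,  0.714 , -0.4008,  0.098 ]), 417)
(array([ 0.5718, -0.2508,  0.0937,  0.572 , -0.2508,  0.0935]), 90)
(array([ 0.5688, -0.1163,  0.0942,  0.5686, -0.1161,  0.0933]), 92)
(array([ 0.4352, -0.3497,  0.0941,  0.4359, -0.3498,  0.0938]), 92)
(array([ 0.4387, -0.1375,  0.0932,  0.4394, -0.1385,  0.0937]), 92)
tabtop [0.536  0.0543 0.1239] 38 0.12827403337966392
bar ((587.1910400390625, 53.98017120361328), (7.1756815910339355, 54.0512809753418), 77.116455078125) 0.062060115581043296
side
(array([ 0.5681, -0.1153,  0.0931,  0.5673, -0.1167,  0.0937]), 104)
(array([ 0.4393, -0.1376,  0.093 ,  0.4389, -0.1386,  0.0933]), 115)
(array([ 0.7135, -0.3994,  0.0951,  0.7137, -0.408 ,  0.0985]), 704)
(array([ 0.5725, -0.2487,  0.0941,  0.5721, -0.2497,  0.0948]), 133)
(array([ 0.4357, -0.3484,  0.0938,  0.4353, -0.3492,  0.0941]), 160)
tabtop [0.5333 0.0593 0.1234] 44 0.1288649031792959
bar ((535.122314453125, 61.466915130615234), (154.75759887695312, 36.731101989746094), 0.9033700227737427) 0.0624218791296291
```

View pics/c2.png

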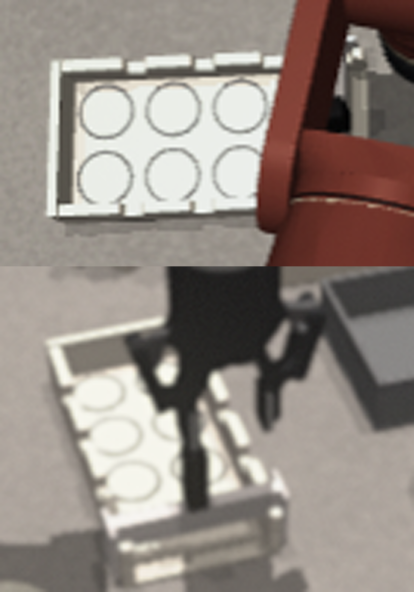

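The bar is down in notch 4, with its top at z≈0.062–0.064, and the tray is empty. With rows 1 and 2 unobstructed in the top view, I can measure the rings now.

```bash
python3 - <<'E'
from h import *
im=cv2.imread('pics/top2.png'); w=np.load('top2.npy'); g=im.min(-1).astype(float)
bg=cv2.medianBlur(im.min(-1),7); dark=(bg-g)>10
for cx in(.5045,.5665):
    for cy in(.281,.219):
        c=np.array([cx,cy])
        for _ in range(15):
            r=np.hypot(w[...,0]-c[0],w[...,1]-c[1]); m=dark&(abs(r-.025)<.006)&(w[...,2]<.015)
            p=w[m][:,:2]; s=np.linalg.lstsq(np.c_[2*p,np.ones(len(p))],(p**2).sum(1),rcond=None)[0]; c=s[:2]
        print(np.round(c,4),round(float(np.sqrt(s[2]+c@c)),4),len(p))
E
```

```text
[0.5044 0.2796] 0.0241 94
[0.5049 0.2181] 0.0243 112
[0.5674 0.2798] 0.0246 104
[0.5666 0.218 ] 0.0244 112
```

>>> step_arm(
  steps=[
    [-20,12,0,1.1],
    [-25,16,0,0],
    [-20,10,0,0],
    [0,0,0,0],
  ],
)

```text
time: 8.2
tool_pos: [0.5729, -0.1028, 0.2339]
tool_rot: [0.005, 0.709, 0.705, 0.016]
contact_force: [-0.8, 0.3, -0.1]
gripper_width: 0.553
```

>>> step_arm(
  steps=[
    [-8,-5,20,0],
    [-8,-5,30,0],
    [0,0,30,0],
    [0,0,30,0],
    [0,0,20,0],
    [0,0,0,0],
  ],
  claw=60,
)

```text
time: 8.8
tool_pos: [0.5665, -0.1099, 0.1002]
tool_rot: [0.004, 0.708, 0.706, 0.019]
contact_force: [0.6, 1.5, -0.5]
gripper_width: 0.6
```

>>> step_arm(
  steps=[
    [-7,1,0,0],
    [0,0,12,0],
    [0,0,12,0],
    [0,0,9,0],
    [0,0,0,0],
  ],
)

```text
time: 9.3
tool_pos: [0.5709, -0.1155, 0.0688]
tool_rot: [0.007, 0.707, 0.707, 0.02]
contact_force: [-0.3, 0.0, 0.1]
gripper_width: 0.606
```

>>> step_arm(
  steps=[
    [0,-2.5,3,0],
    [0,0,0,0],
  ],
)

```text
time: 9.5
tool_pos: [0.5686, -0.1156, 0.0655]
tool_rot: [0.007, 0.707, 0.707, 0.02]
contact_force: [0.0, -0.5, -0.4]
gripper_width: 0.594
```

>>> step_arm(
  steps=[
    [0,0,0,0],
    [0,0,0,0],
    [0,0,0,0],
    [0,0,0,0],
  ],
  claw=0,
)

```text
time: 9.9
tool_pos: [0.5689, -0.1158, 0.0665]
tool_rot: [0.008, 0.707, 0.707, 0.02]
contact_force: [0.5, -1.0, -1.0]
gripper_width: 0.311
```

>>> step_arm(
  steps=[
    [0,0,-10,0],
    [0,0,-20,0],
    [0,0,-30,0],
    [0,0,-30,0],
    [0,0,-30,0],
    [0,0,-20,0],
    [0,0,-10,0],
    [0,0,0,0],
  ],
)

```text
time: 10.7
tool_pos: [0.5609, -0.118, 0.2232]
tool_rot: [0.006, 0.707, 0.707, 0.02]
contact_force: [0.2, -0.4, -1.0]
gripper_width: 0.309
```

>>> step_arm(
  steps=[
    [15,0,0,0],
    [30,2,0,0],
    [40,2,0,0],
    [40,2,0,0],
    [40,0,0,0],
    [40,0,0,0],
    [40,0,0,0],
    [40,0,0,0],
  ],
)

```text
time: 11.5
tool_pos: [0.5602, 0.1788, 0.2153]
tool_rot: [-0.003, 0.71, 0.704, 0.013]
contact_force: [0.4, 0.3, -1.1]
gripper_width: 0.305
```

>>> step_arm(
  steps=[
    [35,0,0,0],
    [30,0,0,0],
    [20,0,0,0],
    [10,0,0,0],
    [0,0,0,0],
  ],
)

```text
time: 12.0
tool_pos: [0.552, 0.2857, 0.2066]
tool_rot: [-0.008, 0.707, 0.708, 0.006]
contact_force: [-0.1, -0.5, -1.8]
gripper_width: 0.307
```

>>> step_arm(
  steps=[
    [-4,7,0,0],
    [-4,8,0,0],
    [0,0,20,0],
    [0,0,25,0],
    [0,0,25,0],
    [0,0,20,0],
    [0,0,10,0],
    [0,0,0,0],
  ],
)

```text
time: 12.8
tool_pos: [0.5759, 0.2713, 0.1167]
tool_rot: [-0.007, 0.711, 0.703, 0.009]
contact_force: [0.5, -0.1, -2.3]
gripper_width: 0.31
```

>>> step_arm(
  steps=[
    [8,-8,0,-0.6],
    [0,0,5,0],
    [0,0,12,0],
    [0,0,12,0],
    [0,0,4,0],
    [0,0,0,0],
  ],
)

```text
time: 13.4
tool_pos: [0.5682, 0.2768, 0.0789]
tool_rot: [-0.007, 0.709, 0.705, 0.008]
contact_force: [-0.7, 0.5, -1.4]
gripper_width: 0.306
```

>>> step_arm(
  steps=[
    [2,-1,2,0],
    [0,0,3,0],
    [0,0,2,0],
    [0,0,0,0],
  ],
)

```text
time: 13.8
tool_pos: [0.5677, 0.2794, 0.0719]
tool_rot: [-0.007, 0.709, 0.705, 0.008]
contact_force: [0.7, -0.1, -1.0]
gripper_width: 0.304
```

>>> step_arm(
  steps=[
    [0,0,1,0],
    [0,0,0.5,0],
  ],
)

```text
time: 14.0
tool_pos: [0.5682, 0.2797, 0.0716]
tool_rot: [-0.007, 0.709, 0.706, 0.009]
contact_force: [-1.7, -0.8, 2.2]
gripper_width: 0.307
```

>>> step_arm(
  steps=[
    [0,0,0,0],
    [0,0,0,0],
    [0,0,0,0],
  ],
  claw=58,
)

```text
time: 14.3
tool_pos: [0.5692, 0.2799, 0.0724]
tool_rot: [-0.006, 0.709, 0.705, 0.01]
contact_force: [-0.4, -0.3, -0.5]
gripper_width: 0.58
```

>>> step_arm(
  steps=[
    [0,0,-10,0],
    [0,0,-20,0],
    [0,0,-30,0],
    [0,0,-30,0],
    [-15,-5,-20,0],
    [-30,-10,-20,0],
    [-40,-15,-10,0],
    [-40,-15,0,0],
  ],
)

```text
time: 15.1
tool_pos: [0.5239, 0.1519, 0.2208]
tool_rot: [-0.004, 0.706, 0.708, 0.013]
contact_force: [0.7, -1.0, -0.1]
gripper_width: 0.586
```

>>> step_arm(
  steps=[
    [-40,-12,0,0],
    [-40,-12,0,0],
    [-40,-12,0,0],
    [-40,-12,0,0],
    [-40,-12,0,0],
    [-35,-10,0,0],
    [-20,-5,0,0],
    [0,0,0,0],
  ],
)

```text
time: 15.9
tool_pos: [0.4461, -0.1164, 0.2236]
tool_rot: [0.004, 0.707, 0.707, 0.017]
contact_force: [0.1, 0.5, -0.3]
gripper_width: 0.58
```

```bash
python3 - <<'E'
from h import *
for n in('top','side'):
    im,w=cloud(n); cv2.imwrite(f'pics/{n}3.png',im[:,:,::-1])
    print(n); [print(c) for c in caps(im,w)]
E
```

```text
top
(array([ 0.714 , -0.4017,  0.0955,  0.7141, -0.4019,  0.098 ]), 422)
(array([ 0.5727, -0.2505,  0.0934,  0.5723, -0.2508,  0.0935]), 88)
(array([0.5684, 0.2783, 0.0981, 0.5676, 0.2783, 0.0981]), 88)
(array([ 0.4355, -0.349 ,  0.0949,  0.4359, -0.3496,  0.0942]), 91)
side
(array([ 0.4392, -0.1374,  0.0938,  0.4387, -0.1386,  0.0935]), 116)
(array([ 0.7133, -0.4005,  0.0952,  0.7134, -0.4084,  0.0984]), 706)
(array([ 0.5722, -0.2484,  0.0937,  0.5718, -0.2499,  0.0946]), 135)
(array([ 0.4358, -0.3486,  0.0932,  0.4353, -0.3492,  0.094 ]), 161)
```

>>> step_arm(
  steps=[
    [-12,-6,10,0],
    [-12,-6,25,0],
    [0,0,30,0],
    [0,0,30,0],
    [0,0,20,0],
    [0,0,10,0],
    [0,0,0,0],
  ],
)

```text
time: 16.7
tool_pos: [0.4387, -0.1335, 0.0921]
tool_rot: [0.005, 0.702, 0.712, 0.017]
contact_force: [0.8, 0.5, 0.3]
gripper_width: 0.58
```

>>> step_arm(
  steps=[
    [-5,-1,5,0.8],
    [0,0,10,0],
    [0,0,10,0],
    [0,0,2,0],
    [0,0,0,0],
  ],
)

```text
time: 17.2
tool_pos: [0.4408, -0.1392, 0.0659]
tool_rot: [0.007, 0.707, 0.707, 0.018]
contact_force: [-0.3, 0.7, -0.3]
gripper_width: 0.581
```

>>> step_arm(
  steps=[
    [1,-1.5,0,0],
    [0,0,0,0],
    [0,0,0,0],
    [0,0,0,0],
    [0,0,0,0],
  ],
  claw=0,
)

```text
time: 17.7
tool_pos: [0.4396, -0.1382, 0.0666]
tool_rot: [0.008, 0.707, 0.707, 0.018]
contact_force: [0.8, -0.1, -1.0]
gripper_width: 0.307
```

>>> step_arm(
  steps=[
    [0,0,-10,0],
    [0,0,-20,0],
    [0,0,-30,0],
    [0,0,-35,0],
    [0,0,-35,0],
    [0,0,-20,0],
    [10,3,-5,0],
    [20,5,0,0],
  ],
)

```text
time: 18.5
tool_pos: [0.439, -0.1097, 0.2287]
tool_rot: [0.005, 0.708, 0.706, 0.017]
contact_force: [0.2, 0.6, -3.1]
gripper_width: 0.31
```

>>> step_arm(
  steps=[
    [35,7,0,0],
    [40,8,0,0],
    [40,8,-2,0],
    [40,8,-2,0],
    [40,8,-2,0],
    [40,8,0,0],
    [40,8,0,0],
    [40,7,0,0],
  ],
)

```text
time: 19.3
tool_pos: [0.4984, 0.2203, 0.2352]
tool_rot: [0.001, 0.71, 0.704, 0.014]
contact_force: [1.0, -0.6, -2.5]
gripper_width: 0.31
```

>>> step_arm(
  steps=[
    [30,5,0,0],
    [15,3,0,0],
    [5,0,0,0],
    [0,0,0,0],
  ],
)

```text
time: 19.7
tool_pos: [0.5029, 0.2779, 0.2314]
tool_rot: [-0.001, 0.707, 0.707, 0.01]
contact_force: [0.4, -0.0, -3.4]
gripper_width: 0.308
```

>>> step_arm(
  steps=[
    [0,0,10,0],
    [0,0,25,0],
    [0,0,30,0],
    [0,0,30,0],
    [0,0,20,0],
    [0,0,10,0],
    [0,0,0,0],
  ],
)

```text
time: 20.4
tool_pos: [0.5043, 0.2708, 0.0995]
tool_rot: [0.0, 0.711, 0.703, 0.009]
contact_force: [-0.3, -0.2, -2.0]
gripper_width: 0.309
```

>>> step_arm(
  steps=[
    [8,0,5,-0.6],
    [0,0,8,0],
    [0,0,8,0],
    [0,0,4,0],
    [0,0,1,0],
    [0,0,0,0],
  ],
)

```text
time: 21.0
tool_pos: [0.5077, 0.2802, 0.0757]
tool_rot: [0.002, 0.707, 0.707, 0.012]
contact_force: [-0.0, 0.1, -2.4]
gripper_width: 0.309
```

>>> step_arm(
  steps=[
    [0,-3,1,0],
    [0,0,2,0],
    [0,0,1,0],
    [0,0,0.5,0],
    [0,0,0,0],
  ],
)

```text
time: 21.5
tool_pos: [0.5052, 0.2807, 0.0724]
tool_rot: [0.002, 0.707, 0.707, 0.014]
contact_force: [-0.2, 0.2, -3.3]
gripper_width: 0.307
```

>>> step_arm(
  steps=[
    [0,0,0,0],
    [0,0,0,0],
    [0,0,0,0],
  ],
  claw=58,
)

```text
time: 21.8
tool_pos: [0.5066, 0.2811, 0.074]
tool_rot: [0.003, 0.707, 0.707, 0.015]
contact_force: [0.1, -0.6, 0.2]
gripper_width: 0.578
```

>>> step_arm(
  steps=[
    [0,0,-10,0],
    [0,0,-20,0],
    [0,0,-30,0],
    [0,0,-30,0],
    [-15,0,-20,0],
    [-30,3,-20,0],
    [-40,5,-10,0],
    [-40,5,0,0],
  ],
)

```text
time: 22.6
tool_pos: [0.5171, 0.1542, 0.2253]
tool_rot: [0.005, 0.704, 0.71, 0.018]
contact_force: [0.0, -0.1, -0.3]
gripper_width: 0.579
```

>>> step_arm(
  steps=[
    [-40,5,0,0.5],
    [-40,5,0,0],
    [-45,5,0,0],
    [-45,5,0,0],
    [-45,5,0,0],
    [-45,5,0,0],
    [-40,5,0,0],
    [-30,5,0,0],
  ],
)

```text
time: 23.4
tool_pos: [0.5595, -0.1904, 0.2334]
tool_rot: [0.012, 0.707, 0.707, 0.024]
contact_force: [0.3, -0.0, 0.4]
gripper_width: 0.579
```

```bash
python3 - <<'E'
from h import *
for n in('top','side'):
    im,w=cloud(n); cv2.imwrite(f'pics/{n}4.png',im[:,:,::-1])
    print(n); [print(c) for c in caps(im,w)]
E
```

```text
top
(array([ 0.7142, -0.4683,  0.0961,  0.7139, -0.4656,  0.0978]), 208)
(array([ 0.5721, -0.2519,  0.0934,  0.5711, -0.2527,  0.0938]), 71)
(array([0.5675, 0.2781, 0.0965, 0.5674, 0.278 , 0.0986]), 88)
(array([0.5043, 0.2794, 0.0974, 0.504 , 0.2791, 0.0983]), 91)
(array([ 0.4353, -0.3495,  0.0943,  0.4357, -0.3497,  0.0937]), 93)
side
(array([0.502 , 0.2717, 0.0916, 0.5017, 0.2704, 0.0905]), 15)
(array([ 0.7135, -0.3997,  0.0954,  0.7135, -0.4075,  0.0984]), 729)
(array([ 0.5729, -0.2485,  0.0948,  0.5717, -0.2496,  0.0949]), 133)
(array([ 0.4356, -0.3482,  0.0935,  0.4351, -0.3495,  0.0942]), 162)
```

>>> step_arm(
  steps=[
    [-25,4,0,0],
    [-22,2,0,0],
    [-8,0,15,0],
    [0,0,30,0],
    [0,0,30,0],
    [0,0,20,0],
    [0,0,10,0],
    [0,0,0,0],
  ],
)

```text
time: 24.3
tool_pos: [0.5719, -0.2405, 0.1257]
tool_rot: [0.013, 0.707, 0.707, 0.026]
contact_force: [-0.3, 0.5, -0.8]
gripper_width: 0.583
```

>>> step_arm(
  steps=[
    [-9,-3,10,0],
    [0,0,15,0],
    [0,0,15,0],
    [0,0,10,0],
    [0,0,5,0],
    [0,0,0,0],
  ],
)

```text
time: 24.9
tool_pos: [0.5734, -0.2492, 0.0684]
tool_rot: [0.015, 0.707, 0.707, 0.026]
contact_force: [-0.3, -0.0, -1.6]
gripper_width: 0.583
```

>>> step_arm(
  steps=[
    [-1,-1.5,1.5,0],
    [0,0,0,0],
    [0,0,0,0],
    [0,0,0,0],
    [0,0,0,0],
  ],
  claw=0,
)

```text
time: 25.4
tool_pos: [0.572, -0.2504, 0.0674]
tool_rot: [0.015, 0.707, 0.707, 0.026]
contact_force: [-0.4, -0.0, -2.2]
gripper_width: 0.308
```

>>> step_arm(
  steps=[
    [0,0,-10,0],
    [0,0,-20,0],
    [0,0,-30,0],
    [0,0,-35,0],
    [0,0,-35,0],
    [0,0,-20,0],
    [10,0,-5,0],
    [20,0,0,0],
  ],
)

```text
time: 26.2
tool_pos: [0.5615, -0.2228, 0.2314]
tool_rot: [0.015, 0.708, 0.706, 0.026]
contact_force: [1.3, 0.0, -3.6]
gripper_width: 0.307
```

>>> step_arm(
  steps=[
    [35,0,-2,0],
    [40,0,-2,0],
    [40,0,-2,0],
    [40,1,-2,0],
    [40,1,-2,0],
    [40,1,0,0],
    [40,1,0,0],
    [40,1,0,0],
  ],
)

```text
time: 27.0
tool_pos: [0.5611, 0.1067, 0.242]
tool_rot: [0.011, 0.709, 0.704, 0.025]
contact_force: [0.3, -0.8, -2.3]
gripper_width: 0.306
```

>>> step_arm(
  steps=[
    [40,1,0,0],
    [30,1,0,0],
    [20,0,0,0],
    [10,0,0,0],
    [0,0,0,0],
  ],
)

```text
time: 27.5
tool_pos: [0.5575, 0.2182, 0.2393]
tool_rot: [0.008, 0.706, 0.708, 0.022]
contact_force: [0.5, -0.5, -2.0]
gripper_width: 0.31
```

>>> step_arm(
  steps=[
    [0,2,10,0],
    [0,0,25,0],
    [0,0,30,0],
    [0,0,30,0],
    [0,0,20,0],
    [0,0,10,0],
    [0,0,0,0],
  ],
)

```text
time: 28.2
tool_pos: [0.5653, 0.2126, 0.1063]
tool_rot: [0.008, 0.709, 0.704, 0.02]
contact_force: [-0.6, 0.2, -3.2]
gripper_width: 0.312
```

>>> step_arm(
  steps=[
    [5,0,5,-0.4],
    [0,0,10,0],
    [0,0,10,0],
    [0,0,5,0],
    [0,0,0,0],
  ],
)

```text
time: 28.7
tool_pos: [0.5693, 0.2183, 0.0777]
tool_rot: [0.01, 0.707, 0.707, 0.023]
contact_force: [-1.1, -0.2, -1.5]
gripper_width: 0.307
```

>>> step_arm(
  steps=[
    [0,-2,2,0],
    [0,0,2,0],
    [0,0,1,0],
    [0,0,0.5,0],
    [0,0,0,0],
  ],
)

```text
time: 29.2
tool_pos: [0.5683, 0.2188, 0.0732]
tool_rot: [0.011, 0.707, 0.707, 0.024]
contact_force: [-0.1, 0.7, -2.7]
gripper_width: 0.306
```

>>> step_arm(
  steps=[
    [0,0,0.5,0],
    [0,0,0,0],
    [0,0,0,0],
    [0,0,0,0],
  ],
  claw=58,
)

```text
time: 29.6
tool_pos: [0.5701, 0.2192, 0.0749]
tool_rot: [0.012, 0.707, 0.707, 0.026]
contact_force: [-0.1, -0.3, 0.2]
gripper_width: 0.58
```

>>> step_arm(
  steps=[
    [0,0,-10,0],
    [0,0,-20,0],
    [0,0,-30,0],
    [0,0,-30,0],
    [-15,-5,-20,0],
    [-30,-10,-20,0],
    [-40,-15,-10,0],
    [-40,-15,0,0],
  ],
)

```text
time: 30.4
tool_pos: [0.5182, 0.0915, 0.2221]
tool_rot: [0.014, 0.704, 0.709, 0.028]
contact_force: [0.5, 0.6, 0.2]
gripper_width: 0.582
```

>>> step_arm(
  steps=[
    [-40,-15,0,0],
    [-40,-14,0,0],
    [-45,-12,0,0],
    [-45,-10,0,0],
    [-45,-10,0,0],
    [-45,-10,0,0],
    [-40,-8,0,0],
    [-30,-5,0,0],
  ],
)

```text
time: 31.2
tool_pos: [0.4332, -0.2523, 0.2217]
tool_rot: [0.023, 0.703, 0.71, 0.032]
contact_force: [0.5, -0.8, -0.1]
gripper_width: 0.579
```

```bash
python3 - <<'E'
from h import *
for n in('top','side'):
    im,w=cloud(n); cv2.imwrite(f'pics/{n}5.png',im[:,:,::-1])
    print(n); [print(c) for c in caps(im,w)]
E
```

```text
top
(array([ 0.7139, -0.4027,  0.0965,  0.714 , -0.4004,  0.0982]), 430)
(array([0.568 , 0.2181, 0.0979, 0.5678, 0.2173, 0.0987]), 89)
(array([0.5678, 0.2777, 0.0984, 0.5675, 0.278 , 0.0986]), 85)
(array([0.504 , 0.2791, 0.098 , 0.5039, 0.2792, 0.0988]), 90)
side
(array([ 0.7133, -0.3991,  0.0954,  0.7133, -0.4076,  0.0983]), 759)
(array([ 0.4354, -0.3482,  0.0941,  0.4352, -0.3494,  0.094 ]), 165)
```

>>> step_arm(
  steps=[
    [-30,-2,0,0.3],
    [-30,-2,0,0],
    [-20,-2,0,0],
    [-8,-2,0,0],
    [0,0,0,0],
  ],
)

```text
time: 31.8
tool_pos: [0.4265, -0.3416, 0.2234]
tool_rot: [0.024, 0.705, 0.708, 0.033]
contact_force: [-1.0, -0.1, 0.1]
gripper_width: 0.58
```

>>> step_arm(
  steps=[
    [-5,0,10,0],
    [0,0,25,0],
    [0,0,30,0],
    [0,0,30,0],
    [0,0,20,0],
    [0,0,10,0],
    [0,0,0,0],
  ],
)

```text
time: 32.5
tool_pos: [0.4394, -0.3386, 0.0938]
tool_rot: [0.025, 0.703, 0.71, 0.034]
contact_force: [0.7, 0.5, 0.0]
gripper_width: 0.577
```

>>> step_arm(
  steps=[
    [-11,-4,0,0.3],
    [0,0,8,0],
    [0,0,10,0],
    [0,0,7,0],
    [0,0,0,0],
  ],
)

```text
time: 33.0
tool_pos: [0.4393, -0.352, 0.0704]
tool_rot: [0.028, 0.704, 0.708, 0.034]
contact_force: [0.3, 0.0, 0.3]
gripper_width: 0.581
```

>>> step_arm(
  steps=[
    [2,-2.5,3,0],
    [0,0,0,0],
    [0,0,0,0],
  ],
)

```text
time: 33.3
tool_pos: [0.4371, -0.3499, 0.0671]
tool_rot: [0.028, 0.704, 0.708, 0.034]
contact_force: [-0.5, 0.3, 0.1]
gripper_width: 0.584
```

>>> step_arm(
  steps=[
    [0,0,0,0],
    [0,0,0,0],
    [0,0,0,0],
    [0,0,0,0],
  ],
  claw=0,
)

```text
time: 33.7
tool_pos: [0.4366, -0.3503, 0.0683]
tool_rot: [0.028, 0.704, 0.709, 0.033]
contact_force: [-0.2, -0.0, -0.3]
gripper_width: 0.313
```

>>> step_arm(
  steps=[
    [0,0,-10,0],
    [0,0,-20,0],
    [0,0,-30,0],
    [0,0,-35,0],
    [0,0,-35,0],
    [0,0,-25,0],
    [10,0,-10,0],
    [20,0,0,0],
  ],
)

```text
time: 34.5
tool_pos: [0.4202, -0.3193, 0.2374]
tool_rot: [0.026, 0.705, 0.708, 0.034]
contact_force: [0.5, -0.6, -2.1]
gripper_width: 0.307
```

>>> step_arm(
  steps=[
    [40,8,0,0],
    [45,8,0,0],
    [45,8,0,0],
    [45,8,0,0],
    [45,8,0,0],
    [45,8,0,0],
    [45,8,0,0],
    [45,8,0,0],
  ],
)

```text
time: 35.3
tool_pos: [0.4787, 0.0518, 0.2412]
tool_rot: [0.022, 0.708, 0.705, 0.035]
contact_force: [1.2, -0.6, -2.1]
gripper_width: 0.314
```

>>> step_arm(
  steps=[
    [40,6,0,0],
    [40,4,0,0],
    [30,4,0,0],
    [15,2,0,0],
    [5,0,0,0],
    [0,0,0,0],
  ],
)

```text
time: 35.9
tool_pos: [0.4875, 0.1957, 0.2383]
tool_rot: [0.017, 0.704, 0.709, 0.032]
contact_force: [0.4, -0.4, -2.0]
gripper_width: 0.309
```

>>> step_arm(
  steps=[
    [13,3,0,0.4],
    [12,3,10,0],
    [0,0,25,0],
    [0,0,30,0],
    [0,0,30,0],
    [0,0,15,0],
    [0,0,10,0],
    [0,0,0,0],
  ],
)

```text
time: 36.7
tool_pos: [0.5015, 0.2191, 0.1108]
tool_rot: [0.017, 0.709, 0.704, 0.031]
contact_force: [0.6, 0.4, -3.6]
gripper_width: 0.312
```

>>> step_arm(
  steps=[
    [-1,2,5,-0.4],
    [0,0,12,0],
    [0,0,10,0],
    [0,0,5,0],
    [0,0,1,0],
    [0,0,0,0],
  ],
)

```text
time: 37.3
tool_pos: [0.5071, 0.2185, 0.0775]
tool_rot: [0.018, 0.707, 0.707, 0.031]
contact_force: [0.4, 0.3, -1.6]
gripper_width: 0.311
```

>>> step_arm(
  steps=[
    [0,-1.5,1.5,0],
    [0,0,1.5,0],
    [0,0,0.5,0],
    [0,0,0,0],
  ],
)

```text
time: 37.7
tool_pos: [0.5063, 0.219, 0.0748]
tool_rot: [0.018, 0.706, 0.707, 0.032]
contact_force: [-0.4, -0.4, -2.0]
gripper_width: 0.31
```

>>> step_arm(
  steps=[
    [0,0,0,0],
    [0,0,0,0],
    [0,0,0,0],
    [0,0,0,0],
  ],
  claw=58,
)

```text
time: 38.1
tool_pos: [0.5084, 0.2195, 0.0774]
tool_rot: [0.02, 0.706, 0.707, 0.034]
contact_force: [0.1, -0.3, -1.6]
gripper_width: 0.577
```

>>> step_arm(
  steps=[
    [0,0,-10,0],
    [0,0,-20,0],
    [0,0,-30,0],
    [0,0,-30,0],
    [-10,5,-20,0],
    [-20,5,-15,0],
    [-25,5,0,0],
    [-25,5,0,0],
  ],
)

```text
time: 38.9
tool_pos: [0.5193, 0.1371, 0.214]
tool_rot: [0.021, 0.704, 0.709, 0.037]
contact_force: [-0.3, -0.2, 0.1]
gripper_width: 0.578
```

>>> step_arm(
  steps=[
    [-25,0,0,0],
    [-30,0,0,0],
    [-30,0,0,0],
    [-30,0,0,0],
    [-30,0,0,0],
    [-25,0,0,0],
    [-15,0,0,0],
    [0,0,0,0],
  ],
)

```text
time: 39.7
tool_pos: [0.5222, -0.0578, 0.22]
tool_rot: [0.027, 0.705, 0.708, 0.041]
contact_force: [0.1, 0.8, 0.5]
gripper_width: 0.577
```

```bash
python3 - <<'E'
from h import *
for n in('top','side'):
    im,w=cloud(n); cv2.imwrite(f'pics/{n}6.png',im[:,:,::-1])
    print(n); [print(c) for c in caps(im,w)]
    roi=(w[...,0]>.44)&(w[...,0]<.64)&(w[...,1]>0.0)&(w[...,1]<.15)
    m=roi&(w[...,2]>.118)&(w[...,2]<.135)&(im.max(-1)<90); print('tabtop',np.round((w[m].min(0)+w[m].max(0))/2,4),m.sum()) if m.any() else 0
    m=roi&(w[...,2]>.058)&(w[...,2]<.07)&(abs(w[...,0]-.535)>.02); print('bar',cv2.minAreaRect(w[m][:,:2].astype(np.float32)*1000), np.median(w[m][:,2]))
cv2.imwrite('pics/c6.png',np.hstack([cv2.imread('pics/top6.png')[150:350,100:480],cv2.imread('pics/side6.png')[90:290,150:420]]))
E
```

```text
top
(array([ 0.714 , -0.402 ,  0.0967,  0.714 , -0.3997,  0.098 ]), 419)
(array([0.5677, 0.2177, 0.0981, 0.5679, 0.2171, 0.0989]), 90)
(array([0.5674, 0.2782, 0.0966, 0.5674, 0.2782, 0.0984]), 91)
(array([0.5065, 0.2189, 0.0986, 0.5061, 0.2179, 0.0987]), 89)
(array([0.504 , 0.279 , 0.0978, 0.5039, 0.2792, 0.0987]), 91)
tabtop [0.535  0.0631 0.1242] 40
bar ((587.3936767578125, 61.038368225097656), (50.02067184448242, 26.492767333984375), 6.190380573272705) 0.06229192649976534
side
(array([0.5057, 0.2815, 0.0949, 0.5051, 0.2799, 0.0982]), 63)
(array([0.5077, 0.2213, 0.0957, 0.5072, 0.2186, 0.099 ]), 58)
(array([ 0.7135, -0.3997,  0.0964,  0.7137, -0.4062,  0.0986]), 708)
tabtop [0.5347 0.0597 0.1232] 51
bar ((535.2097778320312, 62.22941970825195), (155.6884765625, 35.390228271484375), 1.4703302383422852) 0.06233973974229523
```

View pics/c6.png

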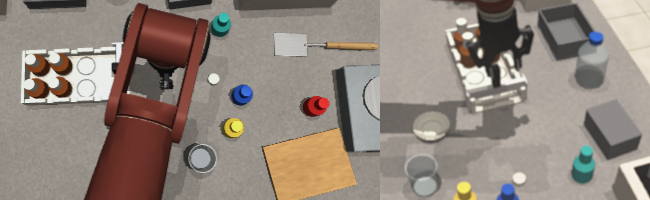

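The four bottles stand on rings 1a, 1b, 2a and 2b, each within 2–3 mm, and the bar is still in notch 4. The only bottles left on the bench are the coloured look-alikes.

The tool has picked up about 5° of tilt towards x. I'll turn the jaws onto y for the bar, so that tilt lies in the pad plane and the bar hangs level. Gripping only the top of the tab keeps the tips above the caps.

>>> step_arm(
  steps=[
    [0,0,0,-8.5],
    [0,0,0,-8.5],
    [0,0,0,-8.5],
    [0,0,0,-8.5],
    [0,0,0,-8.5],
    [0,0,0,-8.5],
    [0,0,0,-8.5],
    [0,0,0,-8.5],
  ],
)

```text
time: 40.6
tool_pos: [0.5223, -0.0459, 0.2221]
tool_rot: [0.045, 0.178, 0.983, 0.021]
contact_force: [0.6, -0.2, 0.3]
gripper_width: 0.579
```

>>> step_arm(
  steps=[
    [0,0,0,-8.5],
    [0,0,0,-8.5],
    [0,0,0,-5],
    [0,0,0,0],
  ],
)

```text
time: 41.0
tool_pos: [0.5223, -0.0402, 0.223]
tool_rot: [0.049, -0.019, 0.999, 0.013]
contact_force: [-0.2, 0.1, 0.1]
gripper_width: 0.578
```

>>> step_arm(
  steps=[
    [-1,25,0,2.2],
    [-1,30,0,0],
    [0,25,0,0],
    [0,10,0,0],
    [0,0,25,0],
    [0,0,25,0],
    [0,0,10,0],
    [0,0,0,0],
  ],
)

```text
time: 41.8
tool_pos: [0.5301, 0.0591, 0.1674]
tool_rot: [0.051, 0.004, 0.999, 0.014]
contact_force: [-0.1, 0.3, -0.4]
gripper_width: 0.58
```

>>> step_arm(
  steps=[
    [0,-2,10,-0.5],
    [0,0,20,0],
    [0,0,20,0],
    [0,0,5,0],
    [0,0,0,0],
  ],
)

```text
time: 42.3
tool_pos: [0.5391, 0.057, 0.115]
tool_rot: [0.055, 0.001, 0.998, 0.013]
contact_force: [0.1, -0.1, -0.1]
gripper_width: 0.578
```

>>> step_arm(
  steps=[
    [2.5,2,5,0],
    [0,0,5,0],
  ],
)

```text
time: 42.5
tool_pos: [0.5392, 0.059, 0.1071]
tool_rot: [0.057, 0.001, 0.998, 0.013]
contact_force: [1.1, -0.2, -0.2]
gripper_width: 0.58
```

>>> step_arm(
  steps=[
    [0,0,0,0],
    [0,0,0,0],
    [0,0,0,0],
    [0,0,0,0],
  ],
  claw=0,
)

```text
time: 42.9
tool_pos: [0.5394, 0.0592, 0.1078]
tool_rot: [0.057, 0.001, 0.998, 0.013]
contact_force: [-0.5, 1.0, -0.7]
gripper_width: 0.263
```

>>> step_arm(
  steps=[
    [-1,0,-9,0],
    [-1,0,-9,0],
    [-0.8,0,-7,0],
    [0,0,0,0],
  ],
)

```text
time: 43.3
tool_pos: [0.539, 0.0584, 0.1349]
tool_rot: [0.057, 0.001, 0.998, 0.013]
contact_force: [0.2, 0.2, -2.3]
gripper_width: 0.264
```

```bash
python3 - <<'E'
from h import *
im,w=cloud('side'); roi=(w[...,0]>.44)&(w[...,0]<.63)&(w[...,1]>0.03)&(w[...,1]<.09)
for lo,hi in((.455,.475),(.475,.51),(.56,.59),(.59,.62)):
    m=roi&(w[...,0]>lo)&(w[...,0]<hi); 
    if m.any(): print(lo,np.round(np.percentile(w[m][:,2],[80,95,100]),4),m.sum(), np.round(w[m&(w[...,2]>.07)][:,1].mean(),4))
cv2.imwrite('pics/s7.png',cv2.resize(im[90:220,190:330,::-1],None,fx=4,fy=4,interpolation=2))
E
```

```text
0.455 [0.0896 0.4315 0.4626] 369 0.0636
0.475 [0.4473 0.4518 0.4617] 981 0.0531
0.56 [0.0825 0.091  0.0939] 360 0.0566
0.59 [0.079  0.0908 0.0951] 389 0.056
```

View pics/s7.png

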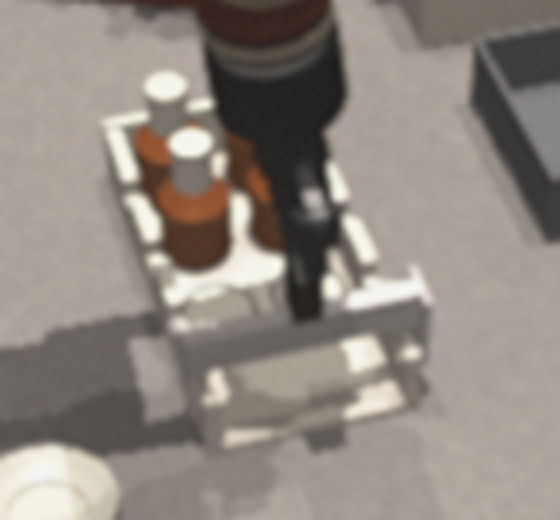

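>>> step_arm(
  steps=[
    [0,12,0.3,0],
    [0,18,0.5,0],
    [0,20,0.5,0],
    [0,20,0.5,0],
    [0,15,0,0],
    [0,8,0,0],
    [0,3,0,0],
    [0,0,0,0],
  ],
)

```text
time: 44.15
tool_pos: [0.5369, 0.1618, 0.1328]
tool_rot: [0.055, 0.001, 0.998, 0.014]
contact_force: [-0.2, -0.3, -2.3]
gripper_width: 0.261
```

>>> step_arm(
  steps=[
    [-1,7,0,0],
    [-0.5,7,0,0],
    [0,3,0,0],
    [0,0,0,0],
  ],
)

```text
time: 44.55
tool_pos: [0.5387, 0.1789, 0.1332]
tool_rot: [0.055, 0.002, 0.998, 0.014]
contact_force: [0.1, -0.8, -1.7]
gripper_width: 0.268
```

>>> step_arm(
  steps=[
    [1,1,8,0],
    [1,0,9,0],
    [0.8,0,6,0],
    [0,0,2,0],
    [0,0,0,0],
  ],
)

```text
time: 45.05
tool_pos: [0.5388, 0.1804, 0.108]
tool_rot: [0.054, 0.002, 0.998, 0.014]
contact_force: [-1.6, -0.1, 1.7]
gripper_width: 0.264
```

Seated height was reached (0.108, as at pickup). Release and retreat straight up.

>>> step_arm(
  steps=[
    [0,0,0,0],
    [0,0,0,0],
    [0,0,0,0],
  ],
  claw=55,
)

```text
time: 45.35
tool_pos: [0.5395, 0.1803, 0.1081]
tool_rot: [0.055, 0.002, 0.998, 0.014]
contact_force: [-0.5, -0.7, -0.3]
gripper_width: 0.553
```

>>> step_arm(
  steps=[
    [1,0,-15,0],
    [2,0,-25,0],
    [0,0,-30,0],
    [0,-20,-30,0],
    [0,-40,-20,0],
    [0,-45,0,0],
    [0,-45,0,0],
    [0,-45,0,0],
  ],
)

```text
time: 46.15
tool_pos: [0.5229, -0.0196, 0.2363]
tool_rot: [0.06, -0.003, 0.998, 0.013]
contact_force: [1.4, 0.4, -0.2]
gripper_width: 0.546
```

>>> step_arm(
  steps=[
    [0,-45,0,0],
    [0,-45,0,0],
    [0,-45,0,0],
    [0,-45,0,0],
    [0,-30,0,0],
    [0,0,0,0],
  ],
)

```text
time: 46.75
tool_pos: [0.5232, -0.2436, 0.241]
tool_rot: [0.066, -0.0, 0.998, 0.009]
contact_force: [-0.3, 0.4, 0.5]
gripper_width: 0.549
```

```bash
python3 - <<'E'
from h import *
for n in('top','side'):
    im,w=cloud(n); cv2.imwrite(f'pics/{n}8.png',im[:,:,::-1])
    print(n); [print(c) for c in caps(im,w)]
    roi=(w[...,0]>.44)&(w[...,0]<.64)&(w[...,1]>0.13)&(w[...,1]<.23)
    m=roi&(w[...,2]>.118)&(w[...,2]<.135)&(im.max(-1)<90); print('tabtop',np.round((w[m].min(0)+w[m].max(0))/2,4),m.sum()) if m.any() else 0
    for s in(-1,1):
        m=roi&(w[...,2]>.054)&(w[...,2]<.085)&(abs(w[...,0]-.535-s*.067)<.015)&(abs(w[...,1]-.181)<.02); print('bar end',s,m.sum(),np.round(np.median(w[m],0),4))
cv2.imwrite('pics/c8.png',np.vstack([cv2.resize(cv2.imread('pics/top8.png')[180:270,105:245],None,fx=4,fy=4,interpolation=2)[:,:520],cv2.resize(cv2.imread('pics/side8.png')[95:205,200:330],None,fx=4,fy=4,interpolation=2)])[:,:, :][::1][:800])
im=cv2.imread('pics/c8.png'); cv2.imwrite('pics/c8.png',cv2.resize(im,None,fx=.74,fy=.74))
E
```

```text
top
(array([ 0.7138, -0.4452,  0.0964,  0.7141, -0.4459,  0.0978]), 283)
(array([ 0.714 , -0.3073,  0.0968,  0.7142, -0.3045,  0.0979]), 99)
(array([0.5675, 0.2175, 0.0976, 0.568 , 0.217 , 0.0987]), 90)
(array([0.5679, 0.2785, 0.0982, 0.5678, 0.2781, 0.0985]), 89)
(array([0.5067, 0.2195, 0.0981, 0.506 , 0.2182, 0.0988]), 90)
(array([0.5041, 0.2787, 0.0985, 0.5038, 0.2792, 0.0985]), 92)
tabtop [0.5345 0.181  0.1232] 72
bar end -1 66 [0.4653 0.1797 0.0615]
bar end 1 62 [0.6038 0.1809 0.0619]
side
(array([ 0.7135, -0.3989,  0.095 ,  0.7133, -0.4094,  0.0983]), 747)
bar end -1 66 [0.4683 0.1794 0.0616]
bar end 1 0 [nan nan nan]
  return _methods._mean(a, axis=axis, dtype=dtype,
  ret = um.true_divide(
```

View pics/c8.png

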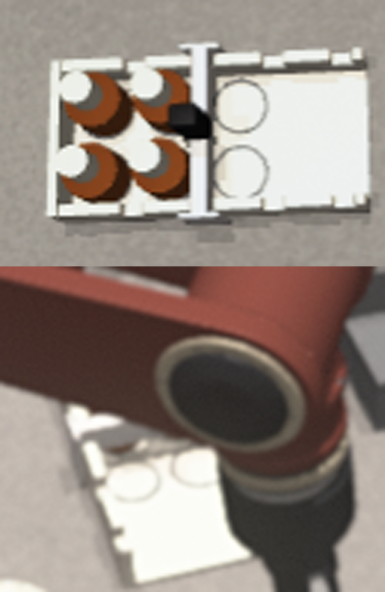

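All four bottles are upright on their rings. The bar sits level in notch pair 2, with its ends at z≈0.0615 and 0.0619 (it read 0.062 when seated before). The arm is clear of everything, so I'm handing in.

```bash
python3 -c "from plant import job_done; print(job_done())"
```

```text
the job is handed in; nothing more can be done
None
```

I moved the stop bar along the rails to notch pair 4 and stood the four amber bottles on rings 1a, 1b, 2a and 2b. Then I brought the bar back and seated it in notch pair 2. I handed in at about 47 s, and no verdict was given.

- **Bottles:** in the last top picture the cap centres are within 3 mm of the ring centres I measured. I took them as upright from that picture; no tilt angle was measured.
- **Bar:** its tab reads y = 0.181, against 0.181 expected. Its two ends are at z = 0.0615 and 0.0619, so it is level and down in the notches.
- **Side view:** the arm hid the bottles and the +x end of the bar in the last side picture, so those checks rest on the top camera alone. The side camera did confirm the -x end of the bar (z = 0.0616).
- **Tool tilt:** the tool gradually tilted to about 6–7° during the run. I turned the jaws by 90° for the last bar move so the tilt would not tip the bar.

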